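Show the trainee which die goes where

ROBOT

A 7-joint arm with a two-finger parallel gripper is mounted at the origin on the work surface. World frame = base frame: x ahead of the robot, y to its left, z up, the work surface at z = 0. Lengths are in m, angles in rad, forces in N, time in s.
With the tool pointing down it reaches from about 0.425 to 0.95 m from the base axis. Payload 16.7 kg.
Tool frame: the origin (TCP) lies where the fingers leave the gripper's body, on its centre line; the fingertips stand 97 mm ahead of it and the grasp point (between the pads) lies 78 mm ahead of it; z points along the fingers, y is the line along which they close (so a half turn about z gives the same grasp; the last joint's range is limited). The gripper opens to 94 mm and grips with 3 to 60 N. Pads are 16 mm wide; open, the fingers measure 119 mm over their backs; the gripper's body (75 mm by 177 mm) begins 78 mm behind the grasp point.
Start: joints at [-1.282, 0.426, 0.074, 1.606, -0.034, 1.111, -0.067], TCP at [0.287, 0.611, 0.303] pointing down, gripper open.
Joint ranges: [-2.85, 2.85], [-0.5, 2.14], [-1.23, 1.37], [0.21, 2.46], [-1.02, 4.16], [0.16, 2.05], [-2.73, 2.73]. Speed limits (rad/s): [1.89, 1.89, 2.39, 2.39, 3.01, 3.01, 3.01].

INTERFACE

Orientations are given as a rotation vector (axis times angle).
In Python, from cell import readout, eyes, ticket gives the robot as it stands.
- The arm moves only by the shell command python3 -m inch 'ROWS' [FORCE]. ROWS is JSON, a list of rows, each an object with "rotation": the turn, a rotation vector about the tool's x, y, z each as a share of 2 pi rad, from -1 to 1, a list of three; "travel": the shift along the tool's x, y, z each as a share of 25 cm, from -1 to 1, a list of three; "grip": the opening, from 0 (shut) to 1 (fully open). A call has 1 to 20 rows; each row shifts and turns the commanded pose from where the row before left it, along the tool's axes as they then stand; what a row does not reach is not made up. A row lasts 1/10 s, in which the tool goes at most 50 mm and 8.59 degrees, less where a joint would pass 70% of its speed; a pose out of reach is approached as far as the arm can. A call with a number of a shift or a turn outside -1 to 1 is refused whole. A call with a gripper value outside its range is refused whole. The fingers move at their own pace and stop on an object; FORCE is the grip in N (left out, the last holds). Time passes only in rows, so rows that do not move let the fingers close. It gives the time, the measured TCP pose, the force, the opening and the grip force at its end, in the units of the state.
- readout.observe(): the state, without advancing time (a new reading comes with each control period).
- eyes.read_camera(name): name is "side" or "top" or "wrist"; returns a dict with "image" (420x560x3 uint8, blue, green, red), "z_map" (420x560 float32, m along the optical axis (not along the pixel's ray), 0 where there is no reading), "vertical_fov" (degrees; the focal length in pixels is half the picture's height over the tangent of half this angle, whatever the lens; pixels are square), "cx", "cy" (the principal point, pixels), "eye" and "rotation" of the camera in the world. Camera axes: x right, y up, looking along -z (the intrinsics and any distortion apply to the point x, -y, -z); pixel columns grow to the right and rows downward; lengths in m; the calibration is good to about 2 mm. A picture is of the moment at which its call begins.
- ticket.finish_job(): hands the job in; it is judged then, once.
The state is a dict: "time_s": time; "joint_positions": joint angles; "joint_velocities": joint speeds; "effort": joint torques, N m; "tool_pos": TCP position; "ee_rot": TCP orientation; "contact_force": force on the tool from outside, world axes, zero at the start; "torque": the same for the moment, N m; "gripper_width": finger opening in m; "finger_force": force on a finger pad.
Only numpy, scipy, OpenCV 4.12 (cv2) and the standard library are available. Lean on these libraries where they do the work, as an engineer would, in place of code of your own. Each camera call takes 0.05 s, during which the arm holds its last target. There are 200 camera calls.

TASK

Make a short training clip at the dental bench: press the push button on the low white box firmly down to start the bench camera and let it go, then point at the tallest of the three loose plaster tooth dies by bringing the fingertips straight above it, two or three centimetres over its top, and keep them there for two seconds. Then point in the same way, for two seconds, at the one empty socket in the metal tray of plaster segments, and finish there, still pointing at it. Do not touch or move the dies, the tray or the other loose things, and on the way do not bring the fingertips just above either of the other loose dies or the two teeth already in the tray.

Things in the scene. Friction and masses are not known exactly. Their poses are not given: they have to be found in the camera images.
- rec (a joint): travel of the push button in m: 0 released, 0.006 fully down; it springs back; about 4 N holds it fully down, 0.004 counts as pressed
- rec_top (a point): centre of the top face of the round grey push button (30 mm across); the button moves straight down. It sits on a low white box 84 x 70 x 22 mm that is fixed to the table, the button's top is about 44 mm above the table; the point moves with the button
- die_tall: the tallest loose tooth die: white plaster, slim round body 22 mm across at the foot, tapering to a pointed crown, 46 mm tall; standing loose on the table; origin at the centre of its underside, z up
- die_tall_top (a point): tip of the tallest die, on its axis 46 mm above its underside
- die_mid: middle loose die: white plaster, round, 24 mm across, 30 mm tall, flat top with four small cusps; loose on the table; origin at the centre of its underside
- die_mid_top (a point): centre of its top, 30 mm above its underside
- die_low: lowest loose die: white plaster, round foot 22 mm across with a narrow chisel-shaped crown, 20 mm tall; loose on the table; origin at the centre of its underside
- die_low_top (a point): centre of its top edge, 20 mm above its underside
- tray: aluminium tray fixed to the table, 66 x 156 mm, plate 6 mm thick with end rims 15 mm high; its long side is its y axis; three plaster segments sit on it in a row 46 mm apart, in an order that varies; origin at the centre of its underside
- seg_empty: white plaster segment, 42 x 42 x 18 mm, with an empty round socket 18 mm across and 12 mm deep in the middle of its top; fixed on the tray; origin at the centre of its underside
- socket (a point): centre of the mouth of the empty socket, level with the segment's top (24 mm above the table); z up
- seg_a: white plaster segment of the same size with a tooth already in place, which stands 14 mm above the segment's top (38 mm above the table); fixed; origin at the centre of its underside
- seg_a_top (a point): top of that tooth
- seg_b: another segment with a tooth in place, the same as seg_a
- seg_b_top (a point): top of that tooth
- wax_block: bystander: loose teal six-sided wax block, 40 mm across, 26 mm high; origin under its centre
- red_cast: bystander: loose red dental cast, 50 x 42 x 23 mm; origin under its centre
- bench_block: bystander: loose wooden block 32 x 110 x 22 mm; origin under its centre
- brush: bystander: loose brush 170 mm long lying on the table; origin under its middle, x axis along it
- bowl: bystander: loose glass bowl 110 mm across, 42 mm high; origin under its centre
- jar: bystander: loose jar with a white lid, 48 mm across, 55 mm high; origin under its centre
Things that resemble listed ones, but are neither listed nor needed, are in the scene too. Leave any yellow look-alike of the die_tall alone. Leave any orange look-alike of the part that bears rec alone.

How it is judged:
By the outcome, as a careful person would: the job done as asked, in the order asked, and still so for the second after the job is handed in, with the robot touching nothing.
It also fails if it takes over 56 s, if anything falls off the work surface, if the arm or the gripper's body presses on something with over 40 N, if the wrist force passes 120 N, or if a joint passes its speed limit or range.

## Working session

There is one attempt and no reset: what is moved stays moved. The work goes in short steps, Python scripts to look and compute and a shell command to move; the robot and the scene stay as the last step left them, time stands still between calls to the robot, and variables do not carry over. Pictures are saved under pics/ and viewed, at most 10 in all, crops included, and the job is handed in when it is done.

```bash
mkdir -p pics; ls
cat > h.py <<'E'
import numpy as np, cv2, pickle
from cell import readout, eyes, ticket
def grab(n,tag):
    c=eyes.read_camera(n); cv2.imwrite(f'pics/{n}_{tag}.png',c['image']); pickle.dump(c,open(f'{n}_{tag}.pkl','wb')); return c
def ray(c,u,v):
    f=c['image'].shape[0]/2/np.tan(np.radians(c['vertical_fov'])/2)
    d=np.array([(u-c['cx'])/f,-(v-c['cy'])/f,-1.]); return np.array(c['eye']),np.array(c['rotation'])@d
def onplane(c,u,v,z):
    e,d=ray(c,u,v); return e+d*(z-e[2])/d[2]
def depth(c,u,v):
    e,d=ray(c,u,v); return e+d*c['z_map'][int(v),int(u)]
E
python3 - <<'E'
from h import *
for n in('top','side','wrist'):
    c=grab(n,'0'); print(n,{k:v for k,v in c.items() if k not in('image','z_map')},np.median(c['z_map']))
print(readout.observe())
E
```

```text
pics
top {'vertical_fov': 45.53345701642173, 'cx': 269.992022918943, 'cy': 207.92948460342083, 'eye': array([ 0.39236972, -0.06346652,  1.35768209]), 'rotation': array([ 0.093977  , -0.09271405, -1.57917555])} 1.3581331
side {'vertical_fov': 57.3196253853491, 'cx': 280.582163853031, 'cy': 208.20895950327602, 'eye': array([ 0.27813341, -0.79351309,  0.52247576]), 'rotation': array([ 1.03532934, -0.18945068, -0.33779616])} 0.9917822
wrist {'vertical_fov': 66.39422577313586, 'cx': 280.4941467908636, 'cy': 207.89308677200233, 'eye': array([0.22103405, 0.64136074, 0.38307172]), 'rotation': array([-0.22379524, -0.14082613,  1.12694998])} 0.3615442
{'time_s': 0.15, 'joint_positions': array([-1.28146302,  0.42661683,  0.07386667,  1.60644693, -0.03408823,
        1.11081297, -0.06710756]), 'joint_velocities': array([ 2.13635779e-04, -3.13724636e-03, -2.05186360e-05, -1.29420076e-03,
        4.84706782e-04,  4.04340087e-04,  1.85003389e-03]), 'effort': array([ 5.39497923e-03, -9.36286354e+01,  3.66963543e+00, -4.54421818e+01,
       -4.87353432e-02,  1.81123952e-02,  8.08179379e-05]), 'tool_pos': array([0.28671699, 0.6108105 , 0.30212352]), 'ee_rot': array([-6.83835749e-01, -3.06611826e+00,  1.59404340e-03]), 'contact_force': array([ 0.1291302 , -0.39049367, -0.02869669]), 'torque': array([0.06709457, 0.03314631, 0.01642741]), 'finger_force': 0.0, 'gripper_width': 0.09397434866981577}
```

View pics/top_0.png

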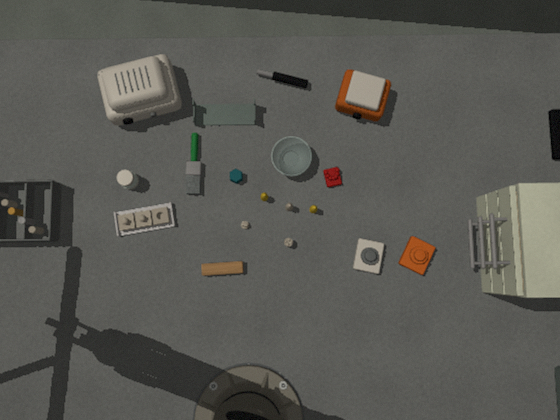

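View pics/side_0.png

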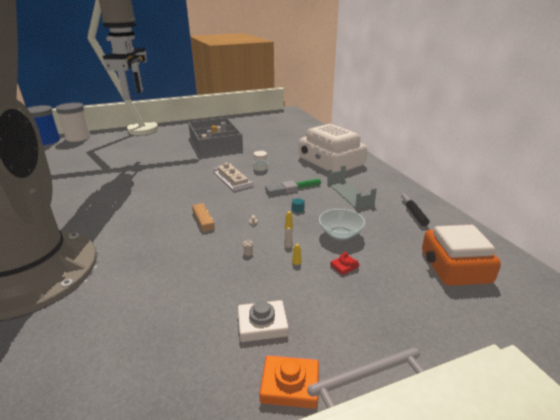

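The top view shows the white box with grey button at (369,256) and its orange look-alike at (418,255). White dies are at (290,207), (289,243) and (245,225), with yellow look-alikes at (264,197) and (314,209). The tray is at (145,219), with segments at about (127,221), (144,218) and (161,215).
In the side view, the tall white die is at (289,237) between the yellow ones at (289,219) and (297,255). The mid die is at (248,248), the low die at (253,220) and the button at (262,311).

```bash
sed -i 's/np.array(c\[.rotation.\])@d/Rotation.from_rotvec(c["rotation"]).as_matrix()@d/; 1a from scipy.spatial.transform import Rotation' h.py
python3 - <<'E'
from h import *
t=pickle.load(open('top_0.pkl','rb'));s=pickle.load(open('side_0.pkl','rb'))
print(t.keys())
r=lambda c,a,b,w,h,W,H:cv2.resize(c['image'][b:b+h,a:a+w],(W,H),interpolation=cv2.INTER_CUBIC)
m=np.vstack([np.hstack([r(t,110,195,70,50,400,286),r(t,230,180,100,72,400,286)]),
 np.hstack([r(s,205,155,60,43,400,286),r(s,230,205,90,64,400,286)])])
cv2.imwrite('pics/m0.png',m)
def blob(c,box,lo=120,white=True):
    a,b,w,h=box; im=c['image'][b:b+h,a:a+w].astype(int); k=((im.min(2)>lo)).astype(np.uint8)
    n,l,st,ce=cv2.connectedComponentsWithStats(k)
    return [(ce[i][0]+a,ce[i][1]+b,st[i].tolist()) for i in range(1,n) if st[i][4]>8]
for nm,c,b in [('tall',t,(280,197,20,20)),('mid',t,(279,233,20,20)),('low',t,(235,215,20,20)),('box',t,(345,230,45,50)),('tray',t,(105,195,80,50)),
  ('tallS',s,(280,222,18,30)),('midS',s,(238,236,20,24)),('lowS',s,(244,210,18,16))]:
    for q in blob(c,b): print(nm,np.round(q[:2],1),q[2], 'depth',np.round(depth(c,*q[:2]),3),'z0',np.round(onplane(c,*q[:2],0.02),3))
for nm,c,p in [('btnT',t,(370,256)),('btnS',s,(262,309)),('boxT',t,(358,245)),('tableT',t,(300,280)),('tableS',s,(200,300)),('seg',t,(127,221)),('seg',t,(144,218)),('seg',t,(161,215)),('seg',s,(225,170)),('seg',s,(234,176)),('seg',s,(243,183))]:
    print(nm,np.round(depth(c,*p),3))
E
```

```text
dict_keys(['image', 'z_map', 'vertical_fov', 'cx', 'cy', 'eye', 'rotation'])
box [367.1 255.3] [8, 9, 31, 34, 501] depth [ 0.422 -0.316  0.043] z0 [ 0.422 -0.32   0.02 ]
tray [145.9 215.8] [12, 7, 57, 34, 397] depth [0.534 0.27  0.024] z0 [0.534 0.271 0.02 ]
tray [115.5 223.1] [9, 17, 4, 24, 41] depth [0.515 0.352 0.018] z0 [0.515 0.352 0.02 ]
tallS [281.7 236.6] [0, 0, 6, 30, 129] depth [ 0.557 -0.075 -0.002] z0 [ 0.545 -0.105  0.02 ]
tallS [295.1 233.3] [13, 0, 5, 24, 104] depth [ 0.592 -0.076 -0.   ] z0 [ 0.58  -0.104  0.02 ]
midS [247.5 245.4] [0, 0, 20, 24, 334] depth [ 0.458 -0.121  0.029] z0 [ 0.461 -0.11   0.02 ]
lowS [252.4 216.7] [0, 0, 18, 16, 248] depth [0.51  0.01  0.017] z0 [0.509 0.005 0.02 ]
btnT [ 0.42  -0.323  0.044]
btnS [ 0.421 -0.33   0.044]
boxT [ 0.45  -0.298  0.017]
tableT [ 0.359 -0.142  0.001]
tableS [ 0.331 -0.222  0.   ]
seg [0.519 0.317 0.035]
seg [0.527 0.272 0.034]
seg [0.537 0.232 0.012]
seg [0.513 0.302 0.023]
seg [0.527 0.247 0.024]
seg [0.545 0.214 0.012]
```

View pics/m0.png

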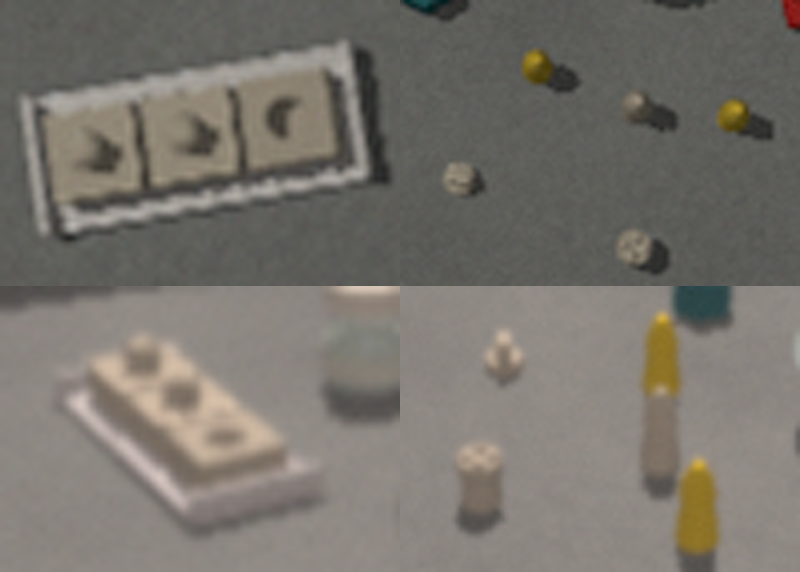

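The crops show that the empty socket is in the right-hand segment, at top pixel (160.5,215.7). The tall white die is the slim pointed one, at top (289.5,206.3), with its tip at side (288.3,228). It isn't either of the yellow ones. The mid and low dies are confirmed too.

```bash
cat >> h.py <<'E'
def cloud(c):
    h,w=c['z_map'].shape; U,V=np.meshgrid(np.arange(w),np.arange(h))
    f=h/2/np.tan(np.radians(c['vertical_fov'])/2)
    d=np.dstack([(U-c['cx'])/f,-(V-c['cy'])/f,-np.ones_like(U)])@Rotation.from_rotvec(c['rotation']).as_matrix().T
    return c['eye']+d*c['z_map'][...,None]
E
python3 - <<'E'
from h import *
t=pickle.load(open('top_0.pkl','rb'));s=pickle.load(open('side_0.pkl','rb'))
print('tip side',onplane(s,288.3,228,.046),'top',onplane(t,289.5,206.3,.046))
print('mid',onplane(t,288.4,242,.03),'low',onplane(t,245,224.7,.02))
print('socket',onplane(t,160.75,215.7,.024),'side',onplane(s,205+225/6.667,155+(436-286)/6.667,.024))
for nm,c in(('t',t),('s',s)):
    P=cloud(c)
    for k,(x,y,r,z0,z1) in dict(tall=(.542,-.11,.02,.008,.06),tallhi=(.542,-.11,.02,.035,.06),mid=(.457,-.115,.02,.01,.04),low=(.503,.005,.02,.006,.04),btn=(.42,-.325,.03,.038,.05),yel1=(.55,-.05,.04,.01,.06),sock=(.537,.23,.012,.0,.021)).items():
        q=P[(np.hypot(P[...,0]-x,P[...,1]-y)<r)&(P[...,2]>z0)&(P[...,2]<z1)]
        if len(q): print(nm,k,len(q),'mean',q.mean(0).round(4),'min',q.min(0).round(4),'max',q.max(0).round(4))
    q=P[(P[...,0]>.45)&(P[...,0]<.62)&(P[...,1]>.15)&(P[...,1]<.37)&(P[...,2]>.0155)&(P[...,2]<.06)]
    R=cv2.minAreaRect(q[:,:2].astype(np.float32));print('tray',R)
# obstacles higher than .06
P=cloud(t);k=P[...,2]>.05;n,l,st,ce=cv2.connectedComponentsWithStats(k.astype(np.uint8))
for i in range(1,n):
    if st[i][4]>20:q=P[l==i];print('tall obj',q.min(0).round(2),q.max(0).round(2))
o=readout.observe();R=Rotation.from_rotvec(o['ee_rot']).as_matrix();print(R.round(3))
E
```

```text
tip side [ 0.55805408 -0.11421815  0.046     ] top [ 0.55259087 -0.11478095  0.046     ]
mid [ 0.4592563  -0.11106774  0.03      ] low [0.50731144 0.00426839 0.02      ]
socket [0.53352088 0.22975981 0.024     ] side [0.53767191 0.23073227 0.024     ]
t tall 39 mean [ 0.5537 -0.1118  0.0323] min [ 0.5442 -0.1201  0.0088] max [ 0.5599 -0.1036  0.05  ]
t tallhi 24 mean [ 0.5549 -0.1129  0.0408] min [ 0.5491 -0.1192  0.035 ] max [ 0.5599 -0.1058  0.05  ]
t mid 61 mean [ 0.4613 -0.1087  0.0276] min [ 0.4513 -0.1184  0.0177] max [ 0.4729 -0.0993  0.0354]
t low 39 mean [0.5093 0.0073 0.0139] min [ 0.4996 -0.0007  0.006 ] max [0.5183 0.0158 0.0264]
t btn 107 mean [ 0.4225 -0.3226  0.043 ] min [ 0.4016 -0.338   0.0382] max [ 0.4408 -0.3083  0.0493]
t yel1 39 mean [ 0.5824 -0.0456  0.0336] min [ 0.5768 -0.053   0.0121] max [ 0.5896 -0.0367  0.0483]
t sock 32 mean [0.5377 0.2339 0.0133] min [0.5282 0.2247 0.0078] max [0.5468 0.24   0.0205]
tray ((0.5591844320297241, 0.25295203924179077), (0.12629462778568268, 0.21096636354923248), 2.692498207092285)
s tall 77 mean [ 0.553  -0.1187  0.0273] min
[... 546 characters left out ...]
8  0.0458]
s sock 4 mean [0.5393 0.2375 0.019 ] min [0.5309 0.2343 0.0181] max [0.5455 0.2402 0.0203]
tray ((0.5586113333702087, 0.24603056907653809), (0.19044576585292816, 0.12146435678005219), 89.42418670654297)
tall obj [ 0.39 -0.06  0.05] [0.97 0.4  1.36]
tall obj [ 0.39 -0.39  0.05] [ 0.93 -0.06  1.36]
tall obj [ 0.39 -0.06  0.05] [0.66 0.34 1.36]
tall obj [ 0.39 -0.06  0.05] [0.63 0.65 1.36]
tall obj [ 0.32 -0.73  0.05] [ 0.58 -0.06  1.36]
tall obj [0.56 0.62 0.05] [0.58 0.64 0.06]
tall obj [ 0.39 -0.06  0.05] [0.56 0.62 1.36]
tall obj [0.49 0.55 0.05] [0.51 0.57 0.06]
tall obj [ 0.03 -0.09  0.05] [0.39 0.07 1.36]
[[-0.905  0.425 -0.   ]
 [ 0.425  0.905 -0.001]
 [-0.    -0.001 -1.   ]]
```

```bash
python3 -m inch '[{"rotation":[0,0,0],"travel":[-0.08,-0.06,0],"grip":0},{"rotation":[0,0,0],"travel":[-0.152,-0.117,0],"grip":0},{"rotation":[0,0,0],"travel":[-0.152,-0.117,0],"grip":0},{"rotation":[0,0,0],"travel":[-0.152,-0.117,0],"grip":0},{"rotation":[0,0,0],"travel":[-0.152,-0.117,0],"grip":0},{"rotation":[0,0,0],"travel":[-0.152,-0.117,0],"grip":0},{"rotation":[0,0,0],"travel":[-0.152,-0.117,0],"grip":0},{"rotation":[0,0,0],"travel":[-0.152,-0.117,0],"grip":0},{"rotation":[0,0,0],"travel":[-0.152,-0.117,0],"grip":0},{"rotation":[0,0,0],"travel":[-0.152,-0.117,0],"grip":0},{"rotation":[0,0,0],"travel":[-0.152,-0.117,0],"grip":0},{"rotation":[0,0,0],"travel":[-0.152,-0.117,0],"grip":0},{"rotation":[0,0,0],"travel":[-0.08,-0.06,0],"grip":0},{"rotation":[0,0,0],"travel":[0,0,0],"grip":0}]' 20
cat > go.py <<'E'
import sys
from h import *
o=readout.observe();R=Rotation.from_rotvec(o['ee_rot']).as_matrix()
g=np.array([float(a) for a in sys.argv[1:4]])  # desired fingertip
tip=o['tool_pos']+R[:,2]*.097
print('t',o['time_s'],'tip',tip.round(4),'w',round(o['gripper_width'],4),'F',o['contact_force'].round(2),'tilt',R[:,2].round(4))
print('shares',((R.T@(g-tip))/.25).round(4),'dist',np.linalg.norm(g-tip).round(4),'q',o['joint_positions'].round(2))
E
python3 go.py .421 -.325 .205
```

```text
time_s: 1.55
tool_pos: [0.5531, 0.094, 0.3026]
ee_rot: [0.692, 3.064, -0.002]
contact_force: [-0.9, 0.1, -0.7]
gripper_width: 0.0008
finger_force: 0.0
t 1.55 tip [0.5531 0.0939 0.2056] w 0.0008 F [-0.86  0.11 -0.71] tilt [ 3.0e-04 -1.3e-03 -1.0e+00]
shares [-0.2431 -1.74    0.0044] dist 0.4392 q [-0.58  0.25  0.35  1.88 -0.1   1.03  0.94]
```

```bash
python3 -m inch '[{"rotation":[0,0,0],"travel":[-0.014,-0.1,0],"grip":0},{"rotation":[0,0,0],"travel":[-0.027,-0.192,0],"grip":0},{"rotation":[0,0,0],"travel":[-0.027,-0.192,0],"grip":0},{"rotation":[0,0,0],"travel":[-0.027,-0.192,0],"grip":0},{"rotation":[0,0,0],"travel":[-0.027,-0.192,0],"grip":0},{"rotation":[0,0,0],"travel":[-0.027,-0.192,0],"grip":0},{"rotation":[0,0,0],"travel":[-0.027,-0.192,0],"grip":0},{"rotation":[0,0,0],"travel":[-0.027,-0.192,0],"grip":0},{"rotation":[0,0,0],"travel":[-0.027,-0.192,0],"grip":0},{"rotation":[0,0,0],"travel":[-0.014,-0.1,0],"grip":0},{"rotation":[0,0,0],"travel":[0,0,0],"grip":0},{"rotation":[0,0,0],"travel":[0,0,0],"grip":0}]'
python3 go.py .421 -.325 .075
python3 - <<'E'
from h import *
c=grab('wrist','b')
P=cloud(c);q=P[(np.hypot(P[...,0]-.421,P[...,1]+.325)<.03)&(P[...,2]>.038)&(P[...,2]<.05)]
print(len(q),q.mean(0),q.min(0),q.max(0),np.median(q,0))
E
```

```text
time_s: 2.75
tool_pos: [0.4229, -0.3203, 0.3024]
ee_rot: [-0.684, -3.066, -0.0]
contact_force: [0.1, 0.9, -0.1]
gripper_width: 0.0004
finger_force: 0.0
t 2.75 tip [ 0.4228 -0.3203  0.2054] w 0.0004 F [ 0.05  0.85 -0.06] tilt [-5.e-04  4.e-04 -1.e+00]
shares [-0.0018 -0.0203  0.5217] dist 0.1305 q [-0.01  0.21  0.62  1.96 -0.15  1.02  1.81]
561 [ 0.41985468 -0.3232564   0.04254257] [ 0.40577328 -0.33804425  0.03828629] [ 0.43473661 -0.30877793  0.04466743] [ 0.419736   -0.32308987  0.04261907]
```

View pics/wrist_b.png

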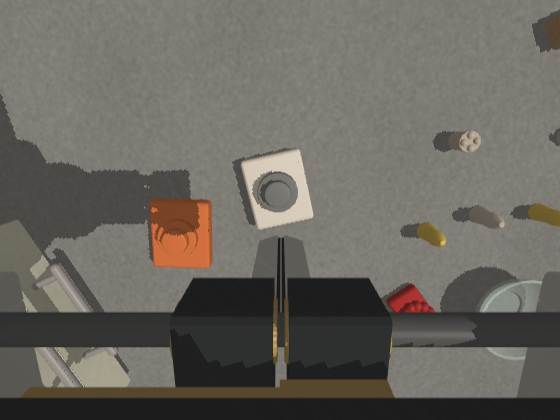

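The wrist view shows the grey button at (277,192) on the white box, and the orange look-alike at (178,235). The button measures (0.420,-0.3235), with its top at 0.0445 or just under.

```bash
python3 -m inch '[{"rotation":[0,0,0],"travel":[0.005,-0.016,0.06],"grip":0},{"rotation":[0,0,0],"travel":[0,0,0.1],"grip":0},{"rotation":[0,0,0],"travel":[0,0,0.1],"grip":0},{"rotation":[0,0,0],"travel":[0,0,0.1],"grip":0},{"rotation":[0,0,0],"travel":[0,0,0.1],"grip":0},{"rotation":[0,0,0],"travel":[0,0,0.06],"grip":0},{"rotation":[0,0,0],"travel":[0,0,0.04],"grip":0},{"rotation":[0,0,0],"travel":[0,0,0.02],"grip":0},{"rotation":[0,0,0],"travel":[0,0,0],"grip":0},{"rotation":[0,0,0],"travel":[0,0,0],"grip":0}]'
python3 go.py .420 -.3235 .038
```

```text
time_s: 3.8
tool_pos: [0.4203, -0.3238, 0.1583]
ee_rot: [0.683, 3.066, -0.0]
contact_force: [-0.1, 1.2, 0.5]
gripper_width: 0.0005
finger_force: 0.0
t 3.8 tip [ 0.4204 -0.3239  0.0613] w 0.0005 F [-0.1   1.18  0.46] tilt [ 8.e-04 -2.e-04 -1.e+00]
shares [0.0021 0.0006 0.0932] dist 0.0233 q [ 0.1   0.42  0.53  2.08 -0.32  0.72  1.98]
```

```bash
python3 -m inch '[{"rotation":[0,0,0],"travel":[0,0,0.03],"grip":0},{"rotation":[0,0,0],"travel":[0,0,0.02],"grip":0},{"rotation":[0,0,0],"travel":[0,0,0.015],"grip":0},{"rotation":[0,0,0],"travel":[0,0,0.01],"grip":0},{"rotation":[0,0,0],"travel":[0,0,0.01],"grip":0},{"rotation":[0,0,0],"travel":[0,0,0.006],"grip":0},{"rotation":[0,0,0],"travel":[0,0,0],"grip":0},{"rotation":[0,0,0],"travel":[0,0,0],"grip":0},{"rotation":[0,0,0],"travel":[0,0,0],"grip":0}]'
python3 go.py .420 -.3235 .038
```

```text
time_s: 4.7
tool_pos: [0.4199, -0.3239, 0.1353]
ee_rot: [0.684, 3.066, 0.001]
contact_force: [-2.1, 3.8, 12.5]
gripper_width: 0.0005
finger_force: 6.2
t 4.7 tip [ 0.4199 -0.3239  0.0383] w 0.0005 F [-2.12  3.85 12.54] tilt [ 2.e-04  4.e-04 -1.e+00]
shares [0.0002 0.0015 0.0012] dist 0.0005 q [ 0.13  0.46  0.51  2.09 -0.35  0.68  2.  ]
```

Fully down at 12.5 N, tip z 0.038. Releasing and lifting.

```bash
python3 -m inch '[{"rotation":[0,0,0],"travel":[0,0,-0.02],"grip":0},{"rotation":[0,0,0],"travel":[0,0,-0.04],"grip":0},{"rotation":[0,0,0],"travel":[0,0,-0.1],"grip":0},{"rotation":[0,0,0],"travel":[0,0,-0.1],"grip":0},{"rotation":[0,0,0],"travel":[0,0,-0.1],"grip":0},{"rotation":[0,0,0],"travel":[0,0,-0.1],"grip":0},{"rotation":[0,0,0],"travel":[0,0,0],"grip":0}]'
python3 go.py .555 -.115 .15
python3 - <<'E'
from h import *
c=grab('side','c');P=cloud(c);q=P[(np.hypot(P[...,0]-.421,P[...,1]+.325)<.012)&(P[...,2]>.03)&(P[...,2]<.05)];print(np.median(q,0))
E
```

```text
time_s: 5.4
tool_pos: [0.4207, -0.3248, 0.2532]
ee_rot: [0.684, 3.062, -0.001]
contact_force: [0.8, 0.1, -1.0]
gripper_width: 0.0004
finger_force: 0.0
t 5.4 tip [ 0.4211 -0.325   0.1562] w 0.0004 F [ 0.77  0.12 -1.04] tilt [ 0.0044 -0.0018 -1.    ]
shares [-0.1272  0.988   0.0258] dist 0.2491 q [ 0.02  0.28  0.62  2.01 -0.2   0.91  1.87]
[ 0.4205132  -0.32558186  0.04338019]
```

```bash
python3 -m inch '[{"rotation":[0,0,0],"travel":[-0.01,0.08,0],"grip":0},{"rotation":[0,0,0],"travel":[-0.02,0.15,0],"grip":0},{"rotation":[0,0,0],"travel":[-0.02,0.15,0],"grip":0},{"rotation":[0,0,0],"travel":[-0.02,0.15,0],"grip":0},{"rotation":[0,0,0],"travel":[-0.02,0.15,0],"grip":0},{"rotation":[0,0,0],"travel":[-0.02,0.15,0],"grip":0},{"rotation":[0,0,0],"travel":[-0.012,0.1,0],"grip":0},{"rotation":[0,0,0],"travel":[-0.005,0.05,0],"grip":0},{"rotation":[0,0,0],"travel":[0,0,0],"grip":0},{"rotation":[0,0,0],"travel":[0,0,0],"grip":0}]'
python3 - <<'E'
from h import *
c=grab('wrist','d');P=cloud(c)
for nm,z0,z1 in(('hi',.036,.06),('all',.006,.06)):
    q=P[(np.hypot(P[...,0]-.555,P[...,1]+.115)<.025)&(P[...,2]>z0)&(P[...,2]<z1)]
    if len(q):print(nm,len(q),q.mean(0),q.min(0),q.max(0),q[q[:,2].argmax()])
E
python3 go.py .555 -.115 .071
```

```text
time_s: 6.45
tool_pos: [0.5519, -0.1168, 0.2496]
ee_rot: [-0.685, -3.065, 0.001]
contact_force: [-0.7, -1.1, -0.1]
gripper_width: 0.0002
finger_force: 0.0
hi 185 [ 0.55485034 -0.11301873  0.04097089] [ 0.54885191 -0.12046967  0.03614761] [ 0.5630043  -0.10610602  0.04634615] [ 0.55584789 -0.11155174  0.04634615]
all 391 [ 0.5525962  -0.11212265  0.03099491] [ 0.5456484  -0.12342149  0.00622763] [ 0.56429471 -0.10311382  0.04634615] [ 0.55584789 -0.11155174  0.04634615]
t 6.5 tip [ 0.5518 -0.1172  0.1528] w 0.0004 F [-0.16 -0.6  -0.19] tilt [-6.e-04 -4.e-04 -1.e+00]
shares [-0.0079  0.0137  0.3272] dist 0.0819 q [-0.33  0.33  0.52  1.93 -0.2   0.93  1.42]
```

View pics/wrist_d.png

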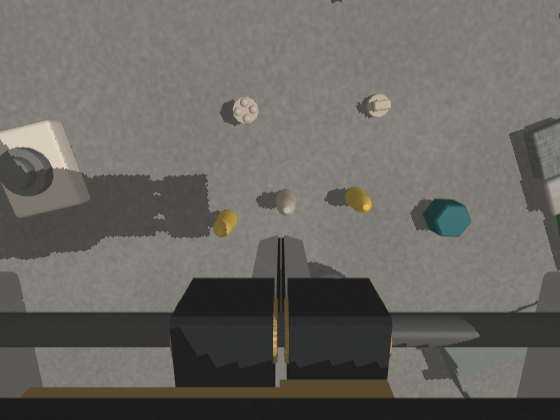

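The wrist view shows the tall white die at (286,202), between the yellow ones at (226,223) and (359,200). The mid die is at (245,111) and the low die at (377,105). The tall die's tip is at about (0.5555,-0.1135,0.046), and this agrees across all three views.

```bash
python3 -m inch '[{"rotation":[0,0,0],"travel":[-0.007,0.02,0.03],"grip":0},{"rotation":[0,0,0],"travel":[0,0,0.07],"grip":0},{"rotation":[0,0,0],"travel":[0,0,0.07],"grip":0},{"rotation":[0,0,0],"travel":[0,0,0.07],"grip":0},{"rotation":[0,0,0],"travel":[0,0,0.05],"grip":0},{"rotation":[0,0,0],"travel":[0,0,0.025],"grip":0},{"rotation":[0,0,0],"travel":[0,0,0.01],"grip":0},{"rotation":[0,0,0],"travel":[0,0,0],"grip":0},{"rotation":[0,0,0],"travel":[0,0,0],"grip":0}]'
python3 go.py .5555 -.1135 .071
```

```text
time_s: 7.4
tool_pos: [0.5567, -0.1119, 0.1692]
ee_rot: [0.684, 3.065, 0.0]
contact_force: [0.2, -0.8, 0.5]
gripper_width: 0.0003
finger_force: 0.0
t 7.4 tip [ 0.5568 -0.112   0.0722] w 0.0003 F [ 0.19 -0.8   0.47] tilt [ 9.e-04 -0.e+00 -1.e+00]
shares [ 0.0022 -0.0079  0.005 ] dist 0.0024 q [-0.28  0.45  0.47  1.99 -0.28  0.77  1.48]
```

```bash
python3 -m inch '[{"rotation":[0,0,0],"travel":[0.002,-0.006,0.004],"grip":0},{"rotation":[0,0,0],"travel":[0,0,0],"grip":0},{"rotation":[0,0,0],"travel":[0,0,0],"grip":0},{"rotation":[0,0,0],"travel":[0,0,0],"grip":0},{"rotation":[0,0,0],"travel":[0,0,0],"grip":0},{"rotation":[0,0,0],"travel":[0,0,0],"grip":0},{"rotation":[0,0,0],"travel":[0,0,0],"grip":0},{"rotation":[0,0,0],"travel":[0,0,0],"grip":0},{"rotation":[0,0,0],"travel":[0,0,0],"grip":0},{"rotation":[0,0,0],"travel":[0,0,0],"grip":0},{"rotation":[0,0,0],"travel":[0,0,0],"grip":0},{"rotation":[0,0,0],"travel":[0,0,0],"grip":0},{"rotation":[0,0,0],"travel":[0,0,0],"grip":0},{"rotation":[0,0,0],"travel":[0,0,0],"grip":0},{"rotation":[0,0,0],"travel":[0,0,0],"grip":0},{"rotation":[0,0,0],"travel":[0,0,0],"grip":0},{"rotation":[0,0,0],"travel":[0,0,0],"grip":0},{"rotation":[0,0,0],"travel":[0,0,0],"grip":0},{"rotation":[0,0,0],"travel":[0,0,0],"grip":0},{"rotation":[0,0,0],"travel":[0,0,0],"grip":0}]'
python3 - <<'E'
from h import *
s=grab('side','e');cv2.imwrite('pics/side_e_crop.png',cv2.resize(s['image'][120:300,170:410],(800,600),interpolation=cv2.INTER_CUBIC))
E
python3 go.py .5555 -.1135 .071
```

```text
time_s: 9.4
tool_pos: [0.5553, -0.113, 0.1677]
ee_rot: [-0.684, -3.066, 0.0]
contact_force: [-0.3, -0.1, -0.1]
gripper_width: 0.0004
finger_force: 0.0
t 9.45 tip [ 0.5553 -0.113   0.0707] w 0.0004 F [-0.17 -0.63 -0.58] tilt [-1.e-04 -0.e+00 -1.e+00]
shares [-0.0015 -0.0017 -0.0013] dist 0.0006 q [-0.28  0.45  0.47  1.99 -0.28  0.77  1.48]
```

View pics/side_e_crop.png

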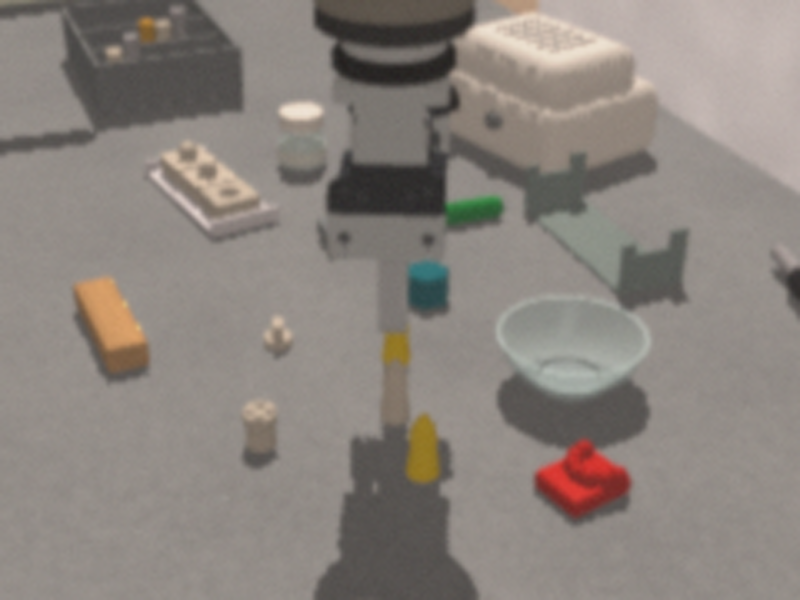

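The crop shows the fingertips at (393,335), straight above the tall die's tip at (396,362), with everything undisturbed. I'll hold a little longer and then lift.

```bash
python3 -m inch '[{"rotation":[0,0,0],"travel":[0,0,0],"grip":0},{"rotation":[0,0,0],"travel":[0,0,0],"grip":0},{"rotation":[0,0,0],"travel":[0,0,0],"grip":0},{"rotation":[0,0,0],"travel":[0,0,0],"grip":0},{"rotation":[0,0,0],"travel":[0,0,0],"grip":0},{"rotation":[0,0,0],"travel":[0,0,0],"grip":0},{"rotation":[0,0,0],"travel":[0,0,-0.03],"grip":0},{"rotation":[0,0,0],"travel":[0,0,-0.08],"grip":0},{"rotation":[0,0,0],"travel":[0,0,-0.1],"grip":0},{"rotation":[0,0,0],"travel":[0,0,-0.1],"grip":0},{"rotation":[0,0,0],"travel":[0,0,-0.05],"grip":0},{"rotation":[0,0,0],"travel":[0,0,0],"grip":0},{"rotation":[0,0,0],"travel":[0,0,0],"grip":0}]'
python3 go.py .536 .231 .15
```

```text
time_s: 10.75
tool_pos: [0.5552, -0.1127, 0.2572]
ee_rot: [-0.683, -3.066, -0.0]
contact_force: [-0.4, 0.2, -0.9]
gripper_width: 0.0006
finger_force: 0.0
t 10.75 tip [ 0.5551 -0.1127  0.1602] w 0.0006 F [-0.41  0.2  -0.95] tilt [-2.e-04  2.e-04 -1.e+00]
shares [0.6531 1.2123 0.0412] dist 0.3444 q [-0.34  0.33  0.52  1.92 -0.2   0.94  1.41]
```

```bash
python3 -m inch '[{"rotation":[0,0,0],"travel":[0.03,0.055,0],"grip":0},{"rotation":[0,0,0],"travel":[0.074,0.137,0],"grip":0},{"rotation":[0,0,0],"travel":[0.074,0.137,0],"grip":0},{"rotation":[0,0,0],"travel":[0.074,0.137,0],"grip":0},{"rotation":[0,0,0],"travel":[0.074,0.137,0],"grip":0},{"rotation":[0,0,0],"travel":[0.074,0.137,0],"grip":0},{"rotation":[0,0,0],"travel":[0.074,0.137,0],"grip":0},{"rotation":[0,0,0],"travel":[0.074,0.137,0],"grip":0},{"rotation":[0,0,0],"travel":[0.074,0.137,0],"grip":0},{"rotation":[0,0,0],"travel":[0.03,0.055,0],"grip":0},{"rotation":[0,0,0],"travel":[0,0,0],"grip":0},{"rotation":[0,0,0],"travel":[0,0,0],"grip":0}]'
python3 - <<'E'
from h import *
c=grab('wrist','f');P=cloud(c)
k=(np.hypot(P[...,0]-.535,P[...,1]-.231)<.013)&(P[...,2]<.0215)&(P[...,2]>.0)
q=P[k];v,u=np.nonzero(k);print(len(q),q.mean(0),q.min(0),q.max(0),u.min(),u.max(),v.min(),v.max())
E
python3 go.py .536 .231 .049
```

```text
time_s: 11.95
tool_pos: [0.5358, 0.2282, 0.2568]
ee_rot: [-0.684, -3.065, 0.002]
contact_force: [0.4, -1.1, 0.5]
gripper_width: 0.0006
finger_force: 0.0
272 [0.53632072 0.23252849 0.01202484] [0.52306709 0.22301711 0.0089132 ] [0.54433037 0.24194129 0.02144465] 275 294 187 206
t 12.0 tip [0.5359 0.2276 0.16  ] w 0.0005 F [ 0.39 -0.69 -0.48] tilt [-8.0e-04 -1.1e-03 -1.0e+00]
shares [0.0053 0.0133 0.4441] dist 0.1111 q [-0.83  0.34  0.4   1.88 -0.16  0.95  0.77]
```

View pics/wrist_f.png

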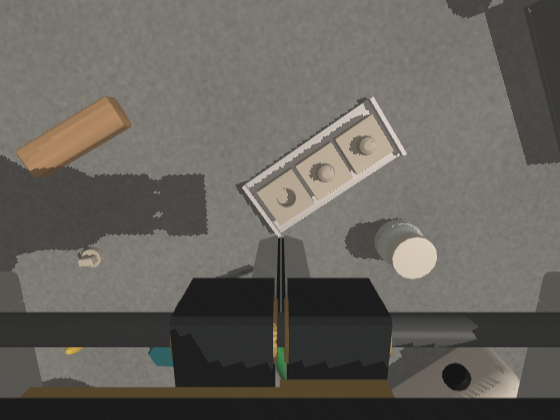

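The wrist view shows the empty socket at about (286,197) in the near segment. The two teeth are at (325,173) and (367,146).

Run:
```python
from h import *
c=pickle.load(open('wrist_f.pkl','rb'))
for p in((286,197),(284.75,198.75),(284.5,196.5)): print(onplane(c,*p,.024))
P=cloud(c);g=P[150:225,250:400];k=(g[...,2]>.0215)&(g[...,2]<.027)&(g[...,1]>.2)
for a,y in(('t1',.275),('t2',.32)):
    q=P[(P[...,2]>.031)&(P[...,2]<.045)&(abs(P[...,1]-y)<.02)&(abs(P[...,0]-.525)<.03)];print(a,q.mean(0))
```

```text
[0.53465805 0.23410656 0.024     ]
[0.53575486 0.23221819 0.024     ]
[0.53355794 0.23296309 0.024     ]
t1 [0.52644687 0.27843738 0.03505823]
t2 [0.51899548 0.32324059 0.03523667]
```

```bash
python3 -m inch '[{"rotation":[0,0,0],"travel":[0.012,0.016,0.04],"grip":0},{"rotation":[0,0,0],"travel":[0,0,0.08],"grip":0},{"rotation":[0,0,0],"travel":[0,0,0.08],"grip":0},{"rotation":[0,0,0],"travel":[0,0,0.08],"grip":0},{"rotation":[0,0,0],"travel":[0,0,0.07],"grip":0},{"rotation":[0,0,0],"travel":[0,0,0.05],"grip":0},{"rotation":[0,0,0],"travel":[0,0,0.03],"grip":0},{"rotation":[0,0,0],"travel":[0,0,0.01],"grip":0},{"rotation":[0,0,0],"travel":[0,0,0],"grip":0},{"rotation":[0,0,0],"travel":[0,0,0],"grip":0}]'
python3 go.py .535 .2325 .049
```

```text
time_s: 13.0
tool_pos: [0.5352, 0.2342, 0.1483]
ee_rot: [0.684, 3.066, 0.001]
contact_force: [-0.2, 0.2, -0.1]
gripper_width: 0.0005
finger_force: 0.0
t 13.0 tip [0.5353 0.2343 0.0513] w 0.0005 F [-0.2   0.21 -0.1 ] tilt [ 8.e-04  5.e-04 -1.e+00]
shares [-0.0019 -0.0069  0.0091] dist 0.0029 q [-0.79  0.48  0.35  1.95 -0.24  0.74  0.82]
```

```bash
python3 -m inch '[{"rotation":[0,0,0],"travel":[-0.002,-0.006,0.006],"grip":0},{"rotation":[0,0,0],"travel":[0,0,0],"grip":0},{"rotation":[0,0,0],"travel":[0,0,0],"grip":0},{"rotation":[0,0,0],"travel":[0,0,0],"grip":0},{"rotation":[0,0,0],"travel":[0,0,0],"grip":0},{"rotation":[0,0,0],"travel":[0,0,0],"grip":0},{"rotation":[0,0,0],"travel":[0,0,0],"grip":0},{"rotation":[0,0,0],"travel":[0,0,0],"grip":0},{"rotation":[0,0,0],"travel":[0,0,0],"grip":0},{"rotation":[0,0,0],"travel":[0,0,0],"grip":0},{"rotation":[0,0,0],"travel":[0,0,0],"grip":0},{"rotation":[0,0,0],"travel":[0,0,0],"grip":0},{"rotation":[0,0,0],"travel":[0,0,0],"grip":0},{"rotation":[0,0,0],"travel":[0,0,0],"grip":0},{"rotation":[0,0,0],"travel":[0,0,0],"grip":0},{"rotation":[0,0,0],"travel":[0,0,0],"grip":0},{"rotation":[0,0,0],"travel":[0,0,0],"grip":0},{"rotation":[0,0,0],"travel":[0,0,0],"grip":0},{"rotation":[0,0,0],"travel":[0,0,0],"grip":0},{"rotation":[0,0,0],"travel":[0,0,0],"grip":0}]'
python3 go.py .535 .2325 .049
python3 - <<'E'
from h import *
s=grab('side','g');cv2.imwrite('pics/side_g_crop.png',cv2.resize(s['image'][120:240,170:330],(800,600),interpolation=cv2.INTER_CUBIC))
E
```

```text
time_s: 15.0
tool_pos: [0.5347, 0.2325, 0.1462]
ee_rot: [-0.684, -3.066, 0.0]
contact_force: [0.1, 0.6, -0.5]
gripper_width: 0.0004
finger_force: 0.0
t 15.0 tip [0.5347 0.2325 0.0492] w 0.0004 F [ 0.1   0.65 -0.47] tilt [-0.e+00 -1.e-04 -1.e+00]
shares [-0.0011  0.0004  0.0006] dist 0.0003 q [-0.79  0.49  0.34  1.96 -0.24  0.74  0.83]
```

View pics/side_g_crop.png

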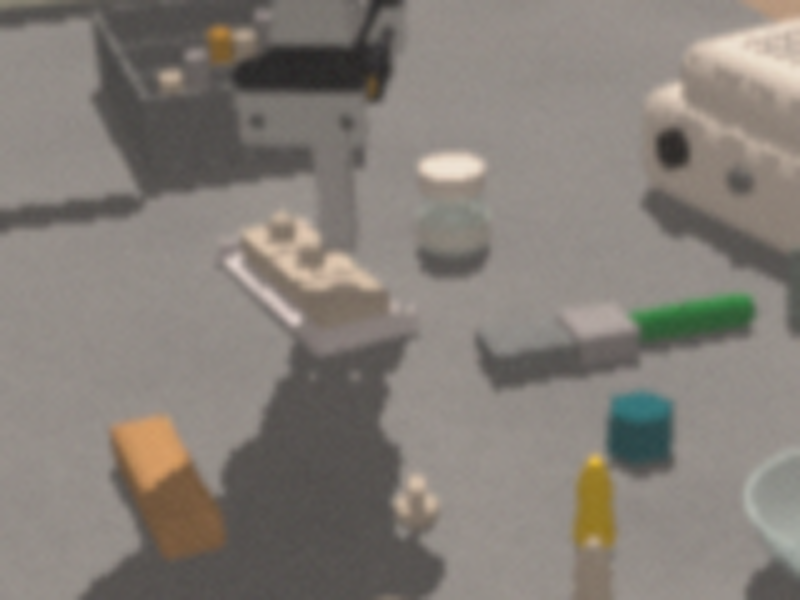

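```bash
python3 -m inch '[{"rotation":[0,0,0],"travel":[0,0,0],"grip":0},{"rotation":[0,0,0],"travel":[0,0,0],"grip":0},{"rotation":[0,0,0],"travel":[0,0,0],"grip":0},{"rotation":[0,0,0],"travel":[0,0,0],"grip":0},{"rotation":[0,0,0],"travel":[0,0,0],"grip":0},{"rotation":[0,0,0],"travel":[0,0,0],"grip":0},{"rotation":[0,0,0],"travel":[0,0,0],"grip":0},{"rotation":[0,0,0],"travel":[0,0,0],"grip":0}]'
```

```text
time_s: 15.85
tool_pos: [0.5347, 0.2325, 0.1462]
ee_rot: [-0.684, -3.066, 0.0]
contact_force: [0.1, -0.2, 0.5]
gripper_width: 0.0008
finger_force: 0.0
```

The crop shows the fingertips at (340,250), directly above the empty socket at about (344,287). Nothing is touched and the dies and tray are where they were.

```bash
python3 -c "
from cell import ticket; print(ticket.finish_job())"
```

```text
the job is handed in; nothing more can be done
None
```

The job is handed in: I pressed the button fully down and released it, then pointed for over two seconds each at the tallest die and the empty socket, and the arm is still pointing at the socket with nothing else touched.

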